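Bar the desk locker's door with its drop bar

ROBOT

A 6-joint arm with a two-finger parallel gripper is mounted at the origin on the work surface. World frame = base frame: x ahead of the robot, y to its left, z up, the work surface at z = 0. Lengths are in m, angles in rad, forces in N, time in s.
With the tool pointing down it reaches from about 0.4 to 0.825 m from the base axis. Payload 7 kg.
Tool frame: the origin (TCP) lies midway between the tips of the shut fingers; the grasp point (between the pads) lies 19 mm behind it; y points along the fingers, z is the direction in which the jaws open and shut, and the axes are right-handed (so a half turn about y gives the same grasp; the last joint's range is limited). The gripper opens to 88 mm and grips with 3 to 60 N. Pads are 19 mm wide; open, the fingers measure 130 mm over their backs; the gripper's body (78 mm by 193 mm) begins 47 mm behind the grasp point.
Start: joints at [1.39, 0.359, 0.012, 0, -1.224, -0.288], TCP at [0.305, 0.602, 0.227] pointing down, gripper open.
Joint ranges: [-3.07, 3.07], [-1.43, 2.12], [-1.02, 1.25], [-3.03, 1.67], [-3.05, -0], [-3.03, 3.03]. Speed limits (rad/s): [2.39, 2.39, 3.01, 3.14, 3.14, 3.14].

INTERFACE

Orientations are given as [roll, pitch, yaw] about the fixed x, y, z axes, in that order (R = Rz(yaw) Ry(pitch) Rx(roll)).
In Python, from station import arm gives the robot as it stands.
- The arm moves only by the tool move_arm, never from a script. Its argument "deltas" is a list of rows, each an object with "dp": the shift along the tool's x, y, z in mm, a list of three; "rotation": the turn, a rotation vector about the tool's x, y, z in degrees, a list of three. A call has 1 to 5 rows; each row shifts and turns the pose as measured when the row begins, along the tool's axes as they then stand; what a row does not reach is not made up. A row lasts 1/12 s, in which the tool goes at most 41.7 mm and 7.16 degrees, less where a joint would pass 70% of its speed; a pose out of reach is approached as far as the arm can. A call is refused whole if a number of a shift passes 41.7 or a number of a turn 7.16, either way. A call with a gripper value outside its range is refused whole. "jaw" is the closure in counts, from 0 (fully open) to 255 (shut), set as the call begins (left out, the last holds). The fingers move at their own pace and stop on an object; "squeeze" is the grip in N (left out, the last holds). Time passes only in rows, so rows that do not move let the fingers close. It gives the time, the measured TCP pose, the force and the opening at its end, in the units of the state.
- arm.get_state(): the state, without advancing time (a new reading comes with each control period).
- arm.grab_frame(name): name is "scene" or "side" or "wrist"; returns a dict with "pixels" (420x560x3 uint8, red, green, blue), "z_map" (420x560 float32, m along the optical axis (not along the pixel's ray), 0 where there is no reading), "fx", "fy", "cx", "cy" (pixels), "cam_to_world" (4x4, takes a point from camera to world coordinates); the wrist camera has in their place "mount" (4x4, takes a point from camera to tool coordinates, whose origin is the TCP and whose axes are the tool frame's). Camera axes: x right, y down, z forward; pixel columns grow to the right and rows downward; lengths in m; the calibration is good to about 2 mm. A picture is of the moment at which its call begins: read the wrist's pose just before it.
- arm.job_done(): hands the job in, once; it reports no verdict.
The state is a dict: "t": time; "q": joint angles; "qd": joint speeds; "joint_efforts": joint torques, N m; "eef_pos": TCP position; "ee_rot": TCP orientation; "force": force on the tool from outside, world axes, zero at the start; "moment": the same for the moment, N m; "width": finger opening in m.
Only numpy, scipy, OpenCV 4.12 (cv2) and the standard library are available. Lean on these libraries where they do the work, as an engineer would, in place of code of your own. Each camera call takes 0.05 s, during which the arm holds its last target.

TASK

Draw the steel drop bar out from under the low riser by its bare end, set it down clear of the riser on the desk with its grip still pointing up, and let go of it. Swing the small locker's door fully shut, then take the bar by its upright grip, lift it over the lips of the two keepers on the locker's front and let it drop fully home in both, centred across the door, and let go. Leave the bowl, pencil box and sharpener where they stand.

Things in the scene. Friction and masses are not known exactly. Their poses are not given: they have to be found in the camera images.
- bar: Loose plain steel bar, 200 mm long (own y), 20 thick (own x), 20 high, about 0.2 kg; on its middle an upright plate grip, 30 mm along y, 14 thick (x), from 20 to 65 mm above the underside. Origin: centre of the underside (z = 0 lying on the desk). Starts grip up under the riser, its +y end 60 to 70 mm out on the riser's +y side, the grip covered; it slides out along its length.
- bar_end_a (a point): Centre of the bar's +y end face (100 mm from its middle, 10 mm above its underside); this end sticks out at the start.
- bar_end_b (a point): Centre of the bar's -y end face, under the riser at the start. Both ends are alike, so the bar may be seated either way round.
- riser: Fixed low plywood desk riser: a board 220 mm (own x) by 200 mm (own y), underside 74 mm and top 84 mm above the desk, on two 12 mm side panels along its x edges; open at both y ends. Origin: on the desk under its centre.
- locker: Fixed bare-metal desk locker, 140 mm deep (x), 200 wide (y), 140 high. Origin: on the desk under its centre; own -x points out of its front, whose face is at x = -70 mm with the doorway in the middle (it faces away from the robot). Two steel keepers (upward-open hooks) flank the doorway. The bar's place: along own y, underside 116 mm up, middle at x = -85, y = 0.
- keeper_left (a point): Middle of the slot floor of the +y keeper: locker's own x = -85, y = +77, z = 116 mm; axes as the locker's. Keeper 22 mm wide (y). Slot 30 mm wide, from the locker's face (x = -70) to the lip (x = -100); the lip is 4 mm thick, upright to 132 mm above the desk, then leans outward up to about 143 mm.
- keeper_right (a point): Middle of the slot floor of the -y keeper: locker's own x = -85, y = -77, z = 116 mm; same shape and axes as keeper_left.
- door (a joint): Locker door angle, rad: 0 shut (flush with the front), growing as it swings out; starts 0.35 to 0.8. Grey panel without handle, 98 mm wide, 8 thick, 15 to 129 mm above the desk. Upright hinge at the locker's own x = -70, y = +50 mm; the free edge lies towards own -y. It stays where left; about 0.6 N at its edge moves it. Open, it blocks the bar's place.
- door_edge (a point): Point on the outer face of the door at its free edge, mid-height (99 mm from the hinge line, 72 mm above the desk). Its axes turn with the door: own -x points out of the outer face, own +y towards the hinge.
- bowl: Bystander: white ceramic bowl of crayons, 124 mm across, 45 mm high; origin at the centre of its underside.
- pencil_box: Bystander: red plastic pencil box, 72 x 192 x 35 mm (own x, y, z); origin at the centre of its underside.
- sharpener: Bystander: yellow plastic pencil sharpener, 60 x 45 x 65 mm (own x, y, z); origin at the centre of its underside.
Not all that is in view belongs to the job. What is meant by the bar is not yellow, and is the smaller of those in its own colour.

How it is judged:
On the way:
1. the bar lies on the desk, wholly out from under the riser, grip up, let go ((x of bar_end_a in the frame of riser above 0.11 m or x of bar_end_a in the frame of riser below -0.11 m or y of bar_end_a in the frame of riser above 0.1 m or y of bar_end_a in the frame of riser below -0.1 m) and (x of bar_end_b in the frame of riser above 0.11 m or x of bar_end_b in the frame of riser below -0.11 m or y of bar_end_b in the frame of riser above 0.1 m or y of bar_end_b in the frame of riser below -0.1 m) and height (world z) of bar below 0.006 m and angle between bar's own z axis and vertical below 0.15 rad and contact force between the fingers and bar below 0.05 N and linear speed of bar below 0.03 m/s), for 0.2 s.
At the end, for the whole second after the job is handed in: The door is shut (within 0.06 rad) and the bar lies at rest on the floors of both keepers (origin 111 to 121 mm up), between lips and face, along the locker's width, middle within 20 mm of the door's middle line, grip up (within 0.1 rad), let go (value of joint door below 0.06 rad and z of bar in the frame of locker between 0.111 and 0.121 m and x of bar in the frame of locker between -0.094 and -0.076 m and y of bar in the frame of locker between -0.02 and 0.02 m and angle between the y axis of bar and the y axis of locker, either way round below 0.12 rad and angle between bar's own z axis and vertical below 0.1 rad and linear speed of bar below 0.02 m/s); the robot touches nothing.
It fails at once if the bowl of crayons is shifted by more than 25 mm (distance of bowl from where it was at the start of the episode above 0.025 m).
It fails at once if the pencil box is shifted by more than 25 mm (distance of pencil_box from where it was at the start of the episode above 0.025 m).
It fails at once if the sharpener is shifted by more than 25 mm (distance of sharpener from where it was at the start of the episode above 0.025 m).
It also fails if it takes over 72 s, if anything falls off the work surface, if the arm or the gripper's body presses on something with over 40 N, if the wrist force passes 120 N, or if a joint passes its speed limit or range.

## Working session

There is one attempt and no reset: what is moved stays moved. The work goes in short steps, Python scripts to look and compute and a tool call to move; the robot and the scene stay as the last step left them, time stands still between calls to the robot, and variables do not carry over. Pictures are saved under pics/ and viewed, and the job is handed in when it is done.

Besides the shell and the picture viewer there is one more tool, called after ">>>" in YAML: its name, and indented under it one key for each argument. move_arm: Moves the arm, as the interface text tells. Its arguments: {"type":"object","properties":{"deltas":{"type":"array","items":{"type":"object","properties":{"dp":{"type":"array","items":{"type":"number"}},"rotation":{"type":"array","items":{"type":"number"}}}}},"jaw":{"type":"number"},"squeeze":{"type":"number"}},"required":["deltas"]}

```bash
ls; mkdir -p pics
python3 - <<'E'
from station import arm
import cv2,pickle
s=arm.get_state();print(s)
for n in("scene","side","wrist"):
    f=arm.grab_frame(n);pickle.dump(f,open(f"pics/{n}0.pkl","wb"));cv2.imwrite(f"pics/{n}0.png",f["pixels"][:,:,::-1]);print(n,f["fx"],f["cx"],f["cy"],f.get("cam_to_world",f.get("mount")))
E
```

```text
pics
{'t': 0.0, 'q': array([ 1.39009252e+00,  3.59408225e-01,  1.10606829e-02, -3.63103291e-04,
       -1.22409193e+00, -2.88080523e-01]), 'qd': array([-0.00061336, -0.00114597, -0.00063648,  0.0003094 ,  0.00052639,
        0.00036551]), 'joint_efforts': array([ 6.50367638e-04, -5.82714164e+01,  2.93042511e+01,  6.99714705e+00,
        6.67290558e-03, -1.60158006e-04]), 'eef_pos': array([0.30477714, 0.60172781, 0.22560734]), 'ee_rot': array([-1.56912391e+00,  1.39614044e-04,  2.67268477e+00]), 'force': array([-0.13139928,  0.0013822 , -1.10796874]), 'moment': array([-0.06118943, -0.00608681, -0.00302212]), 'width': 0.0874401967150021}
scene 451.8590164293811 272.5457906625854 202.37881929637558 [[-0.54856162  0.71751735 -0.42924237  1.0178818 ]
 [ 0.83610584  0.4691063  -0.28437001  0.35948961]
 [-0.00268012 -0.51488652 -0.85725416  1.10316599]
 [ 0.          0.          0.          1.        ]]
side 496.5738809111475 281.226359783484 207.79582918852537 [[ 9.52472136e-01 -1.95921066e-01  2.33263299e-01  1.45722625e-01]
 [-3.04625533e-01 -6.13439017e-01  7.28626006e-01 -1.13928139e+00]
 [ 3.39624842e-04 -7.65053925e-01 -6.43966130e-01  1.10598201e+00]
 [ 0.00000000e+00  0.00000000e+00  0.00000000e+00  1.00000000e+00]]
wrist 307.3963517081648 278.9731946531019 205.06598356398095 [[ 4.38287746e-04  9.68107545e-01  2.50534608e-01 -6.74942339e-02]
 [-1.77498578e-04 -2.50534553e-01  9.68107642e-01 -1.58935731e-01]
 [ 9.99999888e-01 -4.68779253e-04  6.20314880e-05  4.55494509e-05]
 [ 0.00000000e+00  0.00000000e+00  0.00000000e+00  1.00000000e+00]]
```

View pics/scene0.png

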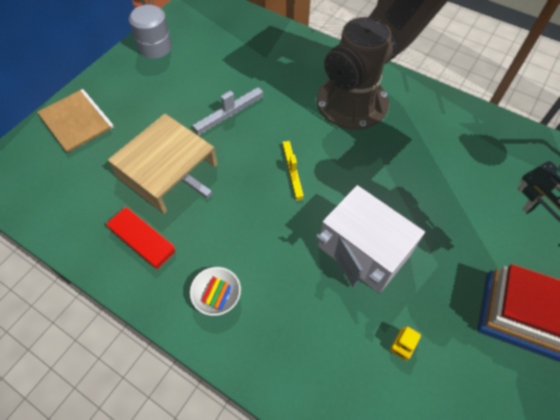

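View pics/side0.png

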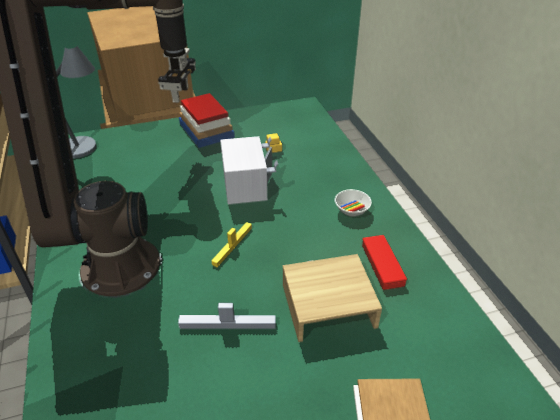

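View pics/wrist0.png

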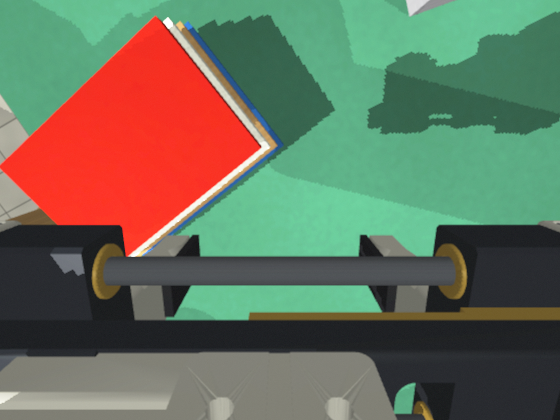

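The bar's end pokes out at scene (200,187). The long grey bar at (228,105) and the yellow one are decoys. The riser is at (160,155), the locker at (372,235), and its door is open towards (345,258). Next I'll measure these.

```bash
cat > h.py <<'E'
import numpy as np,cv2,pickle
def cloud(f,T=None):
    T=f["cam_to_world"] if T is None else T
    z=f["z_map"];h,w=z.shape;u,v=np.meshgrid(np.arange(w),np.arange(h))
    P=np.stack([(u-f["cx"])/f["fx"]*z,(v-f["cy"])/f["fy"]*z,z],-1)
    W=P@T[:3,:3].T+T[:3,3];W[z==0]=np.nan
    return W
def ray(f,u,v,zp,T=None):
    T=f["cam_to_world"] if T is None else T
    d=T[:3,:3]@np.array([(u-f["cx"])/f["fx"],(v-f["cy"])/f["fy"],1.]);o=T[:3,3]
    return o+d*(zp-o[2])/d[2]
def rect(P):
    r=cv2.minAreaRect((P[:,:2]*1000).astype(np.float32));return r,cv2.boxPoints(r)
E
python3 - <<'E'
from h import *
for n in("scene","side"):
    f=pickle.load(open(f"pics/{n}0.pkl","rb"));W=cloud(f);hsv=cv2.cvtColor(f["pixels"],cv2.COLOR_RGB2HSV)
    z=W[...,2]
    def comp(m,name,minn=25):
        k,l,st,c=cv2.connectedComponentsWithStats(m.astype(np.uint8))
        for i in range(1,k):
            if st[i,4]>minn:
                P=W[l==i];r,b=rect(P);print(n,name,st[i,4],'px',c[i].round(),'z',np.median(P[:,2]).round(4),'rect',np.round(r[0],1),np.round(r[1],1),round(r[2],1),b.round(0).tolist())
    S=hsv[...,1];H=hsv[...,0];V=hsv[...,2]
    comp((abs(z-.084)<.006)&(H<30)&(S>50),'riser')
    comp((abs(z-.14)<.006)&(S<60),'lockertop')
    comp((z>.1)&(z<.134)&(S<70)&(W[...,0]>.4),'lock mid')
    comp((abs(z-.02)<.007)&(S<70),'bars20')
    comp((z>.01)&(z<.05)&(S<60)&(V>150),'bowlish')
    comp((z>.02)&(z<.045)&((H<8)|(H>172))&(S>150),'red')
    comp((z>.01)&(z<.09)&(H>18)&(H<35)&(S>150),'yellow')
E
python3 - <<'E'
import cv2
for n,(x0,y0,x1,y1) in {"scene":(290,170,440,370),"side":(200,110,320,220)}.items():
    im=cv2.imread(f"pics/{n}0.png")[y0:y1,x0:x1];k=min(800/im.shape[1],600/im.shape[0]);cv2.imwrite(f"pics/{n}_lock0.png",cv2.resize(im,None,fx=k,fy=k,interpolation=2))
im=cv2.imread("pics/scene0.png")[90:300,90:290];cv2.imwrite("pics/scene_riser0.png",cv2.resize(im,None,fx=2.8,fy=2.8,interpolation=2))
E
```

```text
scene riser 40 px [547.  12.] z 0.0843 rect [-674.4  400.1] [15.5 38.6] 0.6 [[-682.0, 419.0], [-682.0, 381.0], [-666.0, 381.0], [-667.0, 420.0]]
scene riser 4527 px [161. 155.] z 0.0835 rect [ 543.9 -331.1] [206.2 223. ] 84.1 [[422.0, -422.0], [644.0, -445.0], [665.0, -240.0], [443.0, -217.0]]
scene lockertop 322 px [145.  14.] z 0.1358 rect [ 153.4 -717.5] [101.1  99.1] 31.6 [[84.0, -702.0], [136.0, -786.0], [222.0, -733.0], [170.0, -649.0]]
scene lockertop 59 px [369.  83.] z 0.1402 rect [29.4 57.2] [14.9 80. ] 65.1 [[-10.0, 67.0], [63.0, 34.0], [69.0, 47.0], [-4.0, 81.0]]
scene lockertop 4361 px [374. 228.] z 0.1396 rect [458.9 279.6] [200.8 144. ] 81.4 [[373.0, 191.0], [515.0, 170.0], [545.0, 368.0], [403.0, 390.0]]
scene lockertop 26 px [374. 278.] z 0.1416 rect [576.1 340.5] [20.2 10.1] 82.3 [[570.0, 331.0], [580.0, 330.0], [582.0, 350.0], [572.0, 351.0]]
scene lock mid 501 px [340. 246.] z 0.1189 rect [541.7 239.2] [143.8  38.7] 79.8 [[510.0, 172.0], [548.0, 165.0], [573.0, 307.0], [535.0, 313.0]]
scene lock mid 266 px [382. 271.] z 0.1166 rect [503.4 363. ] [ 47.9 152. ] 61.2
[... 6022 characters left out ...]
wlish 140 px [358. 403.] z 0.0126 rect [ 498.5 -626.5] [86.1 10.5] 72.6 [[481.0, -666.0], [491.0, -669.0], [516.0, -587.0], [506.0, -584.0]]
side red 26 px [357. 208.] z 0.0258 rect [779.3   3.4] [57.   9.7] 18.4 [[751.0, -1.0], [754.0, -10.0], [808.0, 8.0], [805.0, 17.0]]
side red 1200 px [384. 260.] z 0.0345 rect [ 756.  -239.7] [195.8  74.2] 83.3 [[708.0, -333.0], [781.0, -341.0], [804.0, -147.0], [731.0, -138.0]]
side yellow 158 px [275. 142.] z 0.0403 rect [628.8 461.2] [53.8 44.9] 0.3 [[602.0, 484.0], [602.0, 439.0], [656.0, 439.0], [656.0, 484.0]]
side yellow 313 px [234. 239.] z 0.021 rect [343.2 -20.6] [203.4  22.7] 43.3 [[261.0, -82.0], [277.0, -99.0], [425.0, 41.0], [409.0, 57.0]]
```

View pics/scene_lock0.png

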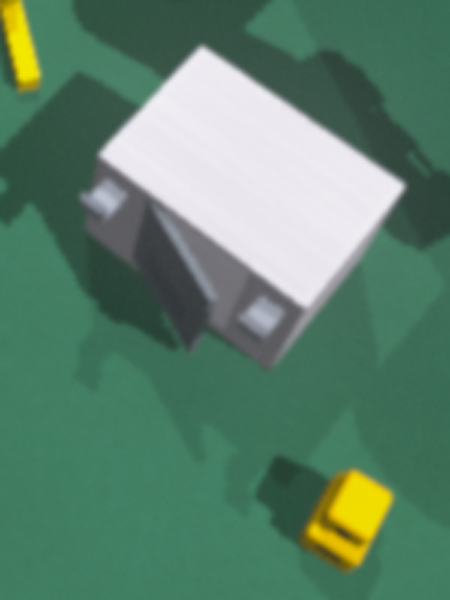

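View pics/scene_riser0.png

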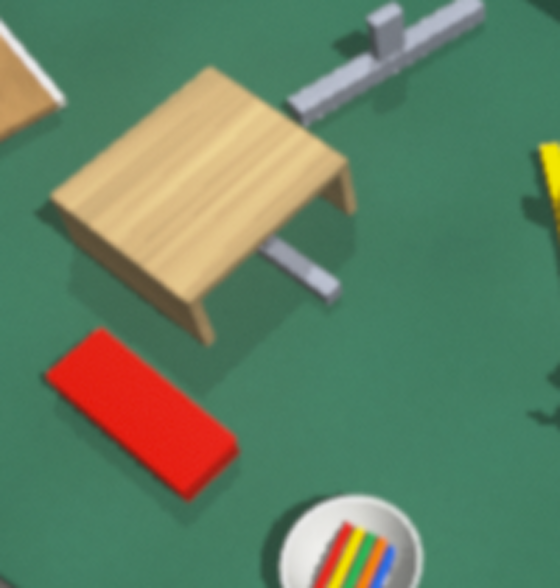

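View pics/side_lock0.png

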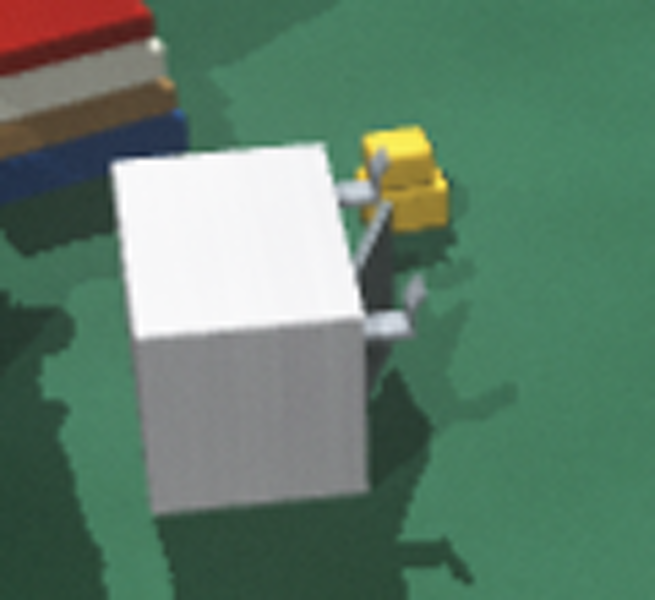

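```bash
cat >> h.py <<'E'
from scipy.spatial.transform import Rotation as Ro
def to(x,y,z,yaw=None,pr=True):
    from station import arm
    s=arm.get_state();R=Ro.from_euler('xyz',s["ee_rot"]);d=R.inv().apply(np.array([x,y,z])-s["eef_pos"]*1)*1000
    if yaw is not None:
        G=Ro.from_euler('xyz',[-np.pi/2,0,np.radians(yaw)]);rv=np.degrees((R.inv()*G).as_rotvec())
    else: rv=0
    print('t',round(s['t'],2),'pos',(s['eef_pos']*1000).round(1),'rpy',np.degrees(s['ee_rot']).round(1),'w',round(s['width']*1000,1),'F',s['force'].round(1),'q',s['q'].round(2));print('dp',d.round(1),'rot',np.round(rv,2))
E
python3 - <<'E'
from h import *
f=pickle.load(open("pics/scene0.pkl","rb"));g=pickle.load(open("pics/side0.pkl","rb"))
C=np.array([458.5,278.8]);a=np.radians(171.5);X=np.array([np.cos(a),np.sin(a)]);Y=np.array([-X[1],X[0]])
def loc(p): d=p[:2]*1000-C;return (d@X).round(1),(d@Y).round(1)
for n,F,p,z in [("edge scene",f,(290+212/3,170+298/3),.129),("edge outer",f,(290+205/3,170+303/3),.129),("hinge scene",f,(290+152/3,170+208/3),.129),("edge side",g,(200+387/5.45,110+203/5.45),.129)]:
    w=ray(F,*p,z);print(n,w.round(4),loc(w))
for p in [(212/2.8+112.86,0)]:pass
# bar end corners from scene crop (top face corners) 
for p in [(340,287),(328,298)]:
    print(ray(f,90+p[0]/2.8,90+p[1]/2.8,.02).round(4))
print('seat',C+X*-85,'front n',-X)
to(.5475,-.181,.20,84)
E
```

```text
edge scene [0.5695 0.3055 0.129 ] (np.float64(-105.9), np.float64(-42.8))
edge outer [0.5761 0.3029 0.129 ] (np.float64(-112.8), np.float64(-41.2))
hinge scene [0.5271 0.2296 0.129 ] (np.float64(-75.2), np.float64(38.5))
edge side [0.5672 0.2972 0.129 ] (np.float64(-104.8), np.float64(-34.3))
[ 0.543  -0.1627  0.02  ]
[ 0.5601 -0.1649  0.02  ]
seat [542.56634839 266.23620005] front n [ 0.98901586 -0.14780941]
t 0.15 pos [304.9 601.8 225.8] rpy [-89.9   0.  153.1] w 87.5 F [ 0.5 -0.2  0.2] q [ 1.39  0.36  0.01 -0.   -1.22 -0.29]
dp [-570.2   26.7  588.6] rot [-6.000e-02  6.913e+01 -5.000e-02]
```

>>> move_arm:
  deltas:
    - {"dp": [-30,0,25],"rotation": [0,7,0]}
    - {"dp": [-30,0,25],"rotation": [0,7,0]}
    - {"dp": [-30,0,25],"rotation": [0,7,0]}
    - {"dp": [-30,0,25],"rotation": [0,7,0]}
    - {"dp": [-30,0,25],"rotation": [0,7,0]}
  jaw: 60

```text
t: 0.57
eef_pos: [0.3354, 0.4108, 0.2205]
ee_rot: [-1.566, 0.006, 2.052]
force: [0.3, -0.1, 1.2]
width: 0.0674
```

>>> move_arm:
  deltas:
    - {"dp": [-30,0,10],"rotation": [0,7,0]}
    - {"dp": [-30,0,10],"rotation": [0,7,0]}
    - {"dp": [-30,0,0],"rotation": [0,7,0]}
    - {"dp": [-30,0,0],"rotation": [0,7,0]}
    - {"dp": [-30,0,0],"rotation": [0,6,0]}

```text
t: 0.98
eef_pos: [0.3494, 0.2483, 0.2207]
ee_rot: [-1.569, 0.008, 1.441]
force: [-0.3, 0.6, 0.6]
width: 0.067
```

```bash
python3 -c "
from h import *
to(.5485,-.178,.20,84.3)"
```

```text
t 0.98 pos [349.4 248.3 220.7] rpy [-89.9   0.5  82.6] w 67.0 F [-0.3  0.6  0.6] q [ 1.08 -0.05 -0.5   0.   -1.13 -1.21]
dp [-396.9   23.7 -252.6] rot [-0.11 -1.72 -0.48]
```

>>> move_arm:
  deltas:
    - {"dp": [-20,0,-35],"rotation": [0,0,0]}
    - {"dp": [-25,0,-33],"rotation": [0,0,0]}
    - {"dp": [-33,0,-22],"rotation": [0,0,0]}
    - {"dp": [-33,0,-22],"rotation": [0,0,0]}
    - {"dp": [-33,0,-22],"rotation": [0,0,0]}

```text
t: 1.4
eef_pos: [0.4626, 0.0803, 0.2233]
ee_rot: [-1.571, 0.003, 1.437]
force: [1.3, 0.9, 0.0]
width: 0.0672
```

>>> move_arm:
  deltas:
    - {"dp": [-33,0,-22],"rotation": [0,0,0]}
    - {"dp": [-33,0,-22],"rotation": [0,0,0]}
    - {"dp": [-33,0,-22],"rotation": [0,0,0]}
    - {"dp": [-33,0,-20],"rotation": [0,-1.7,0]}
    - {"dp": [-33,0,-20],"rotation": [0,0,0]}

```text
t: 1.82
eef_pos: [0.5487, -0.1072, 0.2243]
ee_rot: [-1.573, 0.002, 1.469]
force: [0.3, 1.4, 0.3]
width: 0.0671
```

```bash
python3 -c "
from h import *
to(.5485,-.178,.10,84.3)"
```

```text
t 1.82 pos [ 548.7 -107.2  224.3] rpy [-90.1   0.1  84.2] w 67.1 F [0.3 1.4 0.3] q [ 0.16  0.17 -0.25  0.   -1.15 -0.26]
dp [-70.2 124.4  -6.8] rot [ 0.1  -0.14 -0.11]
```

>>> move_arm:
  deltas:
    - {"dp": [-25,30,-3],"rotation": [0,0,0]}
    - {"dp": [-25,30,-3],"rotation": [0,0,0]}
    - {"dp": [-20,30,-1],"rotation": [0,0,0]}
    - {"dp": [0,30,0],"rotation": [0,0,0]}
    - {"dp": [0,0,0],"rotation": [0,0,0]}

```text
t: 2.23
eef_pos: [0.5522, -0.1897, 0.1006]
ee_rot: [-1.577, 0.002, 1.461]
force: [-1.6, -0.4, -1.0]
width: 0.067
```

Run:
```python
from h import *
from station import arm
to(.5485,-.178,.005,84.3)
s=arm.get_state();f=arm.grab_frame("wrist")
T=np.eye(4);T[:3,:3]=Ro.from_euler('xyz',s["ee_rot"]).as_matrix();T[:3,3]=s["eef_pos"];T=T@f["mount"]
cv2.imwrite("pics/w1.png",f["pixels"][:,:,::-1])
W=cloud(f,T);z=W[...,2];S=cv2.cvtColor(f["pixels"],cv2.COLOR_RGB2HSV)[...,1]
m=(abs(z-.02)<.004)&(S<80);k,l,st,c=cv2.connectedComponentsWithStats(m.astype(np.uint8))
for i in range(1,k):
    if st[i,4]>80:print(st[i,4],c[i].round(),rect(W[l==i]))
```

```text
t 2.23 pos [ 552.2 -189.7  100.6] rpy [-90.4   0.1  83.7] w 67.0 F [-1.6 -0.4 -1. ] q [ 0.01  0.32 -0.36  0.   -0.88 -0.12]
dp [11.5 95.5  5.6] rot [ 0.35 -0.61 -0.14]
1558 [287. 204.] (((546.128173828125, -194.8779296875), (52.18387222290039, 19.69999885559082), 84.46054077148438), array([[ 533.8055 , -219.89719],
       [ 553.4135 , -221.79886],
       [ 558.45087, -169.85867],
       [ 538.84283, -167.957  ]], dtype=float32))
```

View pics/w1.png

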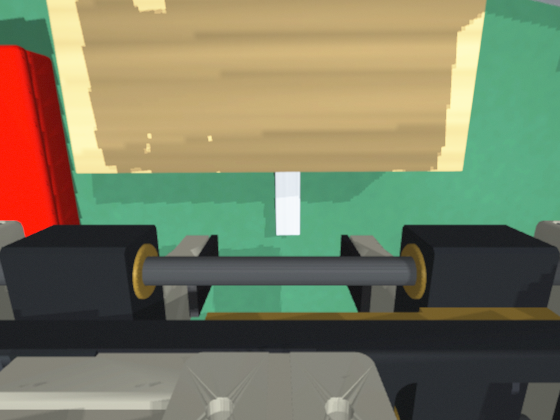

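Wrist view shows the bar end centred at (287,204–235), aligned between the fingers, its end at about (549,-168). Next I descend.

>>> move_arm:
  deltas:
    - {"dp": [9,20,5],"rotation": [0.3,-0.6,0]}
    - {"dp": [0,25,0],"rotation": [0,0,0]}
    - {"dp": [0,20,0],"rotation": [0,0,0]}
    - {"dp": [0,0,0],"rotation": [0,0,0]}

```text
t: 2.62
eef_pos: [0.5557, -0.1795, 0.0451]
ee_rot: [-1.584, 0.004, 1.477]
force: [-0.9, 0.1, -0.4]
width: 0.0674
```

```bash
python3 -c "
from h import *
to(.5477,-.179,.006,84.4)"
```

```text
t 2.62 pos [ 555.7 -179.5   45.1] rpy [-90.8   0.3  84.6] w 67.4 F [-0.9  0.1 -0.4] q [ 0.03  0.38 -0.43  0.01 -0.75 -0.13]
dp [-0.1 39.   8.6] rot [ 0.77  0.2  -0.25]
```

>>> move_arm:
  deltas:
    - {"dp": [0,13,8],"rotation": [0.7,0,0]}
    - {"dp": [0,13,4],"rotation": [0,0,0]}
    - {"dp": [0,6,2],"rotation": [0,0,0]}
    - {"dp": [0,0,0],"rotation": [0,0,0]}

```text
t: 2.95
eef_pos: [0.547, -0.1765, 0.0197]
ee_rot: [-1.581, 0.005, 1.482]
force: [-0.9, 0.2, 0.7]
width: 0.0669
```

```bash
python3 -c "
from h import *
to(.5477,-.179,.006,84.4)"
```

```text
t 2.95 pos [ 547.  -176.5   19.7] rpy [-90.6   0.3  84.9] w 66.9 F [-0.9  0.2  0.7] q [ 0.03  0.41 -0.47  0.01 -0.69 -0.13]
dp [-2.4 13.7 -0.8] rot [ 0.57  0.5  -0.28]
```

>>> move_arm:
  deltas:
    - {"dp": [-3,10,1],"rotation": [0.5,0.4,0]}
    - {"dp": [0,6,1],"rotation": [0,0,0]}
    - {"dp": [0,0,0],"rotation": [0,0,0]}

```text
t: 3.2
eef_pos: [0.5474, -0.1792, 0.0062]
ee_rot: [-1.577, 0.005, 1.476]
force: [-0.2, 0.5, -0.2]
width: 0.0669
```

```bash
python3 -c "
from h import *
to(.5477,-.179,.006,84.4)"
```

```text
t 3.2 pos [ 547.4 -179.2    6.2] rpy [-90.3   0.3  84.6] w 66.9 F [-0.2  0.5 -0.2] q [ 0.03  0.43 -0.47  0.01 -0.67 -0.13]
dp [ 0.2  0.2 -0.2] rot [ 0.33  0.15 -0.27]
```

>>> move_arm:
  deltas:
    - {"dp": [0,0,0],"rotation": [0,0,0]}
    - {"dp": [0,0,0],"rotation": [0,0,0]}
    - {"dp": [0,0,0],"rotation": [0,0,0]}
    - {"dp": [0,0,0],"rotation": [0,0,0]}
    - {"dp": [0,0,0],"rotation": [0,0,0]}
  jaw: 255
  squeeze: 15

```text
t: 3.62
eef_pos: [0.5483, -0.1796, 0.007]
ee_rot: [-1.577, 0.005, 1.475]
force: [0.5, 0.4, 0.2]
width: 0.0394
```

>>> move_arm:
  deltas:
    - {"dp": [5,0,0],"rotation": [0,0,0]}
    - {"dp": [10,0,0],"rotation": [0,0,0]}
    - {"dp": [10,0,0],"rotation": [0,0,0]}

```text
t: 3.87
eef_pos: [0.5507, -0.1546, 0.0071]
ee_rot: [-1.578, 0.005, 1.473]
force: [-0.4, -0.2, -0.0]
width: 0.0196
```

Run:
```python
from h import *
from station import arm
for n in("wrist","scene"):
    f=arm.grab_frame(n);im=f["pixels"][:,:,::-1]
    if n=="scene": im=cv2.resize(im[90:300,90:290],None,fx=2.8,fy=2.8)
    cv2.imwrite(f"pics/{n}2.png",im)
```

```text
(no output)
```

View pics/wrist2.png

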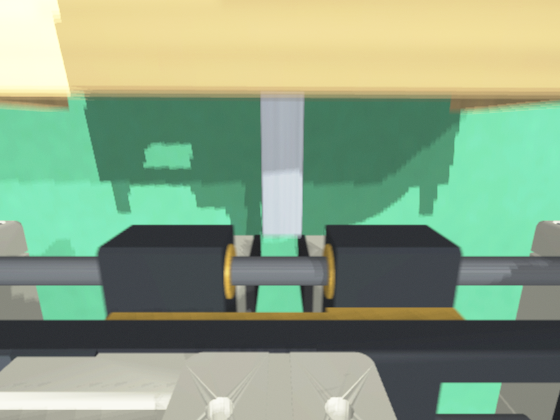

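View pics/scene2.png

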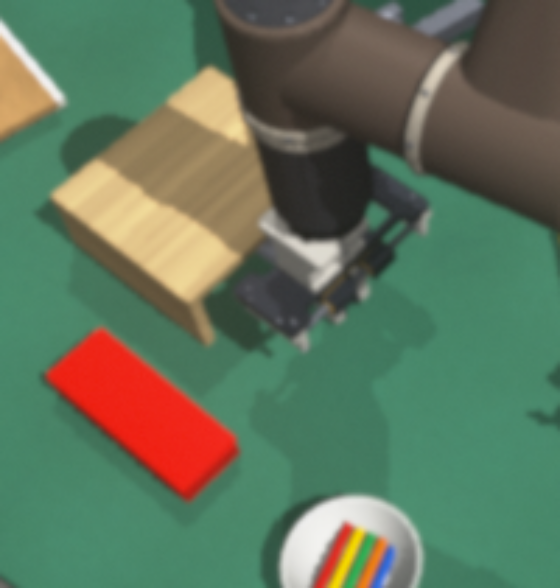

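Run:
```python
from h import *
from station import arm
to(.55,-.179,.006,84.4)
s=arm.get_state();f=arm.grab_frame("wrist")
T=np.eye(4);T[:3,:3]=Ro.from_euler('xyz',s["ee_rot"]).as_matrix();T[:3,3]=s["eef_pos"];T=T@f["mount"]
W=cloud(f,T);print(W[225:245:3,282].round(4));print(s['width'])
```

```text
t 3.97 pos [ 551.  -153.5    7.2] rpy [-90.4   0.3  84.5] w 11.0 F [-0.2  0.3  0.4] q [ 0.07  0.42 -0.48  0.01 -0.66 -0.18]
dp [-25.5   1.3  -1.5] rot [ 0.41  0.12 -0.28]
[[ 5.479e-01 -1.728e-01  2.100e-02]
 [ 5.480e-01 -1.713e-01  2.110e-02]
 [ 5.482e-01 -1.695e-01  2.050e-02]
 [ 5.489e-01 -1.610e-01  1.100e-03]
 [ 5.491e-01 -1.592e-01  9.000e-04]
 [ 5.493e-01 -1.571e-01  1.000e-04]
 [ 5.494e-01 -1.555e-01  8.000e-04]]
0.011027916629241323
```

The fingers were still closing when I pulled, so they missed the bar. It hasn't moved and its end is at y=-0.169. I'll reopen, go back and wait for full closure.

>>> move_arm:
  deltas:
    - {"dp": [0,0,0],"rotation": [0,0,0]}
    - {"dp": [0,0,0],"rotation": [0,0,0]}
    - {"dp": [0,0,0],"rotation": [0,0,0]}
    - {"dp": [0,0,0],"rotation": [0,0,0]}
    - {"dp": [0,0,0],"rotation": [0,0,0]}
  jaw: 130

```text
t: 4.43
eef_pos: [0.551, -0.1533, 0.0072]
ee_rot: [-1.578, 0.005, 1.477]
force: [-0.3, 1.0, -0.3]
width: 0.035
```

>>> move_arm:
  deltas:
    - {"dp": [-10,0,1],"rotation": [0,0,0]}
    - {"dp": [-10,0,1],"rotation": [0,0,0]}
    - {"dp": [-8,0,0],"rotation": [0,0,0]}
    - {"dp": [0,0,0],"rotation": [0,0,0]}

```text
t: 4.77
eef_pos: [0.5458, -0.1837, 0.0073]
ee_rot: [-1.578, 0.005, 1.477]
force: [0.6, 0.5, -0.4]
width: 0.0424
```

```bash
python3 -c "
from h import *
to(.5477,-.182,.006,84.4)"
```

```text
t 4.77 pos [ 545.8 -183.7    7.3] rpy [-90.4   0.3  84.6] w 42.4 F [ 0.6  0.5 -0.4] q [ 0.02  0.43 -0.47  0.01 -0.67 -0.12]
dp [ 1.8  1.3 -1.7] rot [ 0.39  0.22 -0.29]
```

>>> move_arm:
  deltas:
    - {"dp": [0,0,-1],"rotation": [0,0,0]}
    - {"dp": [0,0,0],"rotation": [0,0,0]}
    - {"dp": [0,0,0],"rotation": [0,0,0]}
    - {"dp": [0,0,0],"rotation": [0,0,0]}
    - {"dp": [0,0,0],"rotation": [0,0,0]}
  jaw: 255
  squeeze: 15

```text
t: 5.18
eef_pos: [0.5465, -0.1853, 0.0072]
ee_rot: [-1.577, 0.005, 1.474]
force: [-0.2, -2.0, 0.7]
width: 0.0194
```

>>> move_arm:
  deltas:
    - {"dp": [0,0,0],"rotation": [0,0,0]}
    - {"dp": [0,0,0],"rotation": [0,0,0]}
    - {"dp": [0,0,0],"rotation": [0,0,0]}

```text
t: 5.43
eef_pos: [0.5464, -0.1851, 0.0071]
ee_rot: [-1.577, 0.006, 1.475]
force: [-0.7, -1.7, -0.9]
width: 0.0195
```

>>> move_arm:
  deltas:
    - {"dp": [8,0,0],"rotation": [0,0,0]}
    - {"dp": [15,0,0],"rotation": [0,0,0]}
    - {"dp": [15,0,0],"rotation": [0,0,0]}
    - {"dp": [15,0,0],"rotation": [0,0,0]}
    - {"dp": [15,0,0],"rotation": [0,0,0]}

```text
t: 5.85
eef_pos: [0.5529, -0.1172, 0.0072]
ee_rot: [-1.577, 0.007, 1.471]
force: [-0.7, -2.2, 1.2]
width: 0.0196
```

>>> move_arm:
  deltas:
    - {"dp": [20,0,0],"rotation": [0,0,0]}
    - {"dp": [20,0,0],"rotation": [0,0,0]}
    - {"dp": [20,0,0],"rotation": [0,0,0]}
    - {"dp": [20,0,0],"rotation": [0,0,0]}
    - {"dp": [15,0,0],"rotation": [0,0,0]}

```text
t: 6.27
eef_pos: [0.5621, -0.0177, 0.0072]
ee_rot: [-1.577, 0.008, 1.471]
force: [0.1, -2.5, 1.5]
width: 0.0196
```

Run:
```python
from h import *
from station import arm
to(.55,-.02,.007,84.4)
f=arm.grab_frame("scene");im=f["pixels"][:,:,::-1]
cv2.imwrite(f"pics/scene3.png",cv2.resize(im[90:300,90:340],None,fx=2.8,fy=2.8))
```

```text
t 6.27 pos [562.1 -17.7   7.2] rpy [-90.4   0.4  84.3] w 19.6 F [ 0.1 -2.5  1.5] q [ 0.32  0.41 -0.5   0.02 -0.65 -0.44]
dp [-3.5  0.1 11.8] rot [ 0.37 -0.09 -0.43]
```

View pics/scene3.png

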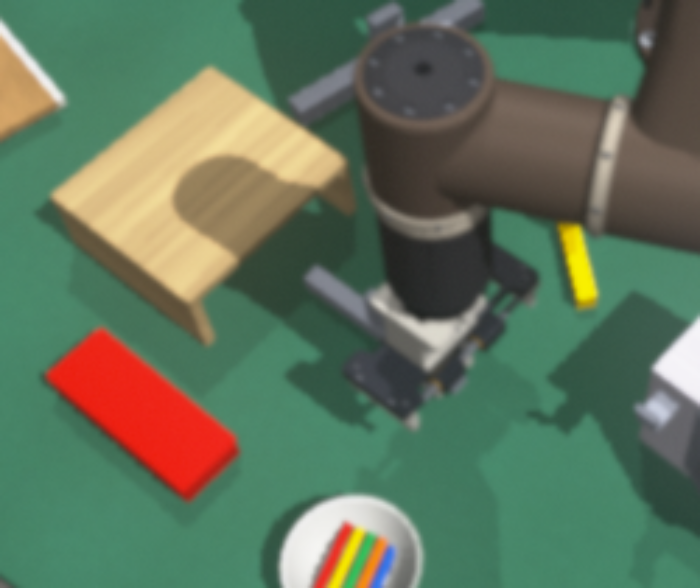

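The bar is clear of the riser; its far end shows at crop (315,275). I'll release it and rise.

>>> move_arm:
  deltas:
    - {"dp": [0,0,0],"rotation": [0,0,0]}
    - {"dp": [0,0,0],"rotation": [0,0,0]}
    - {"dp": [0,0,0],"rotation": [0,0,0]}
    - {"dp": [0,0,0],"rotation": [0,0,0]}
    - {"dp": [0,0,0],"rotation": [0,0,0]}
  jaw: 60

```text
t: 6.73
eef_pos: [0.5627, -0.0142, 0.0073]
ee_rot: [-1.578, 0.006, 1.475]
force: [-0.5, -0.1, -0.1]
width: 0.0477
```

>>> move_arm:
  deltas:
    - {"dp": [0,0,0],"rotation": [0,0,0]}
    - {"dp": [0,-10,0],"rotation": [0,0,0]}
    - {"dp": [0,-30,0],"rotation": [0,0,0]}
    - {"dp": [0,-40,0],"rotation": [0,0,0]}
    - {"dp": [0,-40,0],"rotation": [0,0,0]}

```text
t: 7.15
eef_pos: [0.5554, -0.0171, 0.1236]
ee_rot: [-1.561, 0.013, 1.47]
force: [1.4, 0.7, 0.3]
width: 0.067
```

>>> move_arm:
  deltas:
    - {"dp": [0,-40,0],"rotation": [0,0,0]}
    - {"dp": [0,-10,-40],"rotation": [0,0,0]}
    - {"dp": [30,0,-20],"rotation": [0,0,0]}
    - {"dp": [40,0,0],"rotation": [0,0,0]}
    - {"dp": [40,0,0],"rotation": [0,0,0]}
  jaw: 255

```text
t: 7.57
eef_pos: [0.6323, 0.0815, 0.1952]
ee_rot: [-1.583, 0.006, 1.46]
force: [0.1, -1.0, -0.2]
width: 0.0388
```

Run:
```python
from h import *
from station import arm
f=arm.grab_frame("scene");cv2.imwrite("pics/scene4.png",f["pixels"][:,:,::-1])
g=arm.grab_frame("side");cv2.imwrite("pics/side4.png",g["pixels"][:,:,::-1])
for n,F in(("scene",f),("side",g)):
    W=cloud(F);z=W[...,2];S=cv2.cvtColor(F["pixels"],cv2.COLOR_RGB2HSV)[...,1]
    R=(W[...,0]>.5)&(W[...,0]<.62)&(W[...,1]<.03)&(W[...,1]>-.225)
    for lo,hi in((.015,.024),(.05,.072)):
        m=R&(z>lo)&(z<hi)&(S<90);k,l,st,c=cv2.connectedComponentsWithStats(m.astype(np.uint8))
        for i in range(1,k):
            if st[i,4]>15:r,b=rect(W[l==i]);print(n,lo,st[i,4],c[i].round(),np.round(r[0],1),np.round(r[1],1),round(r[2],1),np.nanmedian(z[l==i]).round(4))
C=np.array([458.5,278.8]);a=np.radians(171.5);X=np.array([np.cos(a),np.sin(a)]);Y=np.array([-X[1],X[0]])
p=C-120*X-30*Y;q=C-91*X-36*Y;print(p,q);to(.595,.30,.20,81.5)
```

```text
scene 0.015 242 [217. 200.] [ 551.8 -131.2] [134.4  21.9] 84.2 0.0194
scene 0.05 75 [226. 199.] [555.4 -97.9] [30.9 15.2] 81.4 0.0634
side 0.015 80 [298. 230.] [558.3 -38.8] [80.  20.5] 83.2 0.02
side 0.015 100 [307. 252.] [ 549.9 -126.9] [91.7 21.4] 84.2 0.0196
side 0.05 48 [305. 235.] [ 553.4 -102.2] [31.8 14.8] 82.3 0.0635
[581.61618594 290.73334657] [553.82158237 300.95391467]
t 7.67 pos [632.5  85.5 194.4] rpy [-90.7   0.3  84. ] w 31.6 F [-0.9 -0.4 -0. ] q [ 0.45  0.31 -0.13  0.01 -1.12 -0.56]
dp [209.4  -7.5  59.7] rot [ 0.7   2.5  -0.31]
```

View pics/scene4.png

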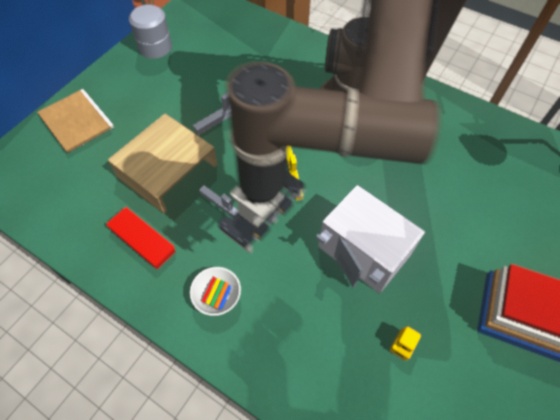

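Scene 4 shows the bar lying grip up near (217,200), clear of the riser, with its grip at (0.554,-0.100). Now the door.

>>> move_arm:
  deltas:
    - {"dp": [40,0,0],"rotation": [0.7,2.5,0]}
    - {"dp": [40,0,0],"rotation": [0,0,0]}
    - {"dp": [40,0,0],"rotation": [0,0,0]}
    - {"dp": [40,0,0],"rotation": [0,0,0]}
    - {"dp": [35,0,0],"rotation": [0,0,0]}

```text
t: 8.08
eef_pos: [0.659, 0.2753, 0.1983]
ee_rot: [-1.571, 0.005, 1.412]
force: [0.8, -0.5, 0.0]
width: 0.0014
```

```bash
python3 -c "
from h import *
to(.618,.2856,.108,81.5)"
```

```text
t 8.08 pos [659.  275.3 198.3] rpy [-90.    0.3  80.9] w 1.4 F [ 0.8 -0.5  0. ] q [ 0.67  0.44  0.07  0.   -1.21 -0.83]
dp [ 4.1 90.3 42.1] rot [ 0.   -0.58 -0.29]
```

>>> move_arm:
  deltas:
    - {"dp": [4,30,5],"rotation": [0,-0.6,0]}
    - {"dp": [0,30,10],"rotation": [0,0,0]}
    - {"dp": [0,25,10],"rotation": [0,0,0]}
    - {"dp": [0,5,0],"rotation": [0,0,0]}
    - {"dp": [0,0,0],"rotation": [0,0,0]}

```text
t: 8.5
eef_pos: [0.6361, 0.2897, 0.109]
ee_rot: [-1.575, 0.002, 1.429]
force: [-0.2, 0.2, 0.5]
width: 0.0006
```

Run:
```python
from h import *
from station import arm
to(.5529,.295,.108,81.5)
f=arm.grab_frame("scene");im=f["pixels"][170:370,290:440,::-1];cv2.imwrite("pics/s5.png",cv2.resize(im,None,fx=3,fy=3))
```

```text
t 8.5 pos [636.1 289.7 109. ] rpy [-90.2   0.1  81.9] w 0.6 F [-0.2  0.2  0.5] q [ 0.71  0.48 -0.08  0.01 -1.01 -0.85]
dp [-6.5  0.7 83.2] rot [ 0.24  0.4  -0.14]
```

View pics/s5.png

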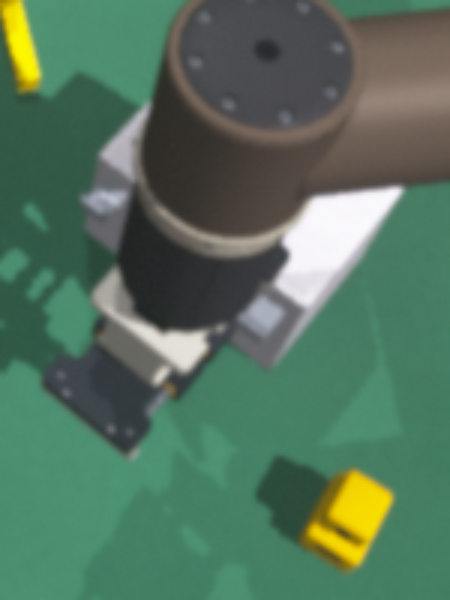

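The gripper is in front of the door, clear of the keepers. Pushing now in small rows.

>>> move_arm:
  deltas:
    - {"dp": [-3,0,12],"rotation": [0,0,0]}
    - {"dp": [-2,0,12],"rotation": [0,0,0]}
    - {"dp": [0,0,12],"rotation": [0,0,0]}
    - {"dp": [0,0,8],"rotation": [0,0,0]}
    - {"dp": [0,0,8],"rotation": [0,0,0]}

```text
t: 8.97
eef_pos: [0.5871, 0.2911, 0.1166]
ee_rot: [-1.582, -0.003, 1.425]
force: [0.1, 0.4, -0.7]
width: 0.0004
```

>>> move_arm:
  deltas:
    - {"dp": [0,0,7],"rotation": [0,0,0]}
    - {"dp": [0,0,6],"rotation": [0,0,0]}
    - {"dp": [0,0,5],"rotation": [0,0,0]}
    - {"dp": [0,0,0],"rotation": [0,0,0]}

```text
t: 9.3
eef_pos: [0.5672, 0.2952, 0.1193]
ee_rot: [-1.586, -0.007, 1.427]
force: [-0.7, -0.5, -0.6]
width: 0.0003
```

```bash
python3 -c "
from h import *
to(.5529,.295,.108,81.5)"
```

```text
t 9.3 pos [567.2 295.2 119.3] rpy [-90.8  -0.4  81.7] w 0.3 F [-0.7 -0.5 -0.6] q [ 0.79  0.38 -0.23  0.01 -0.95 -0.94]
dp [-2.4 11.1 14.3] rot [0.84 0.24 0.4 ]
```

>>> move_arm:
  deltas:
    - {"dp": [-1,6,3],"rotation": [0.6,0,0.3]}
    - {"dp": [0,5,4],"rotation": [0,0,0]}
    - {"dp": [0,2,4],"rotation": [0,0,0]}
    - {"dp": [0,1,3],"rotation": [0,0,0]}

```text
t: 9.63
eef_pos: [0.5533, 0.2967, 0.1042]
ee_rot: [-1.575, -0.002, 1.427]
force: [1.5, -0.4, 1.9]
width: 0.0003
```

```bash
python3 -c "
from h import *
to(.5529,.295,.108,81.5)"
```

```text
t 9.63 pos [553.3 296.7 104.2] rpy [-90.2  -0.1  81.8] w 0.3 F [ 1.5 -0.4  1.9] q [ 0.8   0.38 -0.26  0.   -0.93 -0.95]
dp [-1.8 -3.8  0.1] rot [0.24 0.26 0.09]
```

>>> move_arm:
  deltas:
    - {"dp": [0,0,3],"rotation": [0,0,0]}
    - {"dp": [0,0,2],"rotation": [0,0,0]}

```text
t: 9.8
eef_pos: [0.5514, 0.2971, 0.1039]
ee_rot: [-1.58, -0.001, 1.428]
force: [17.0, -5.6, -5.6]
width: 0.0004
```

>>> move_arm:
  deltas:
    - {"dp": [0,0,2],"rotation": [0,0,0]}
    - {"dp": [0,0,2],"rotation": [0,0,0]}

```text
t: 9.97
eef_pos: [0.5518, 0.297, 0.1039]
ee_rot: [-1.587, -0.002, 1.429]
force: [10.6, -2.7, -4.6]
width: 0.0009
```

A firm stop at x=0.5515 means the door is shut. Backing off.

>>> move_arm:
  deltas:
    - {"dp": [0,0,-10],"rotation": [0,0,0]}
    - {"dp": [0,0,-25],"rotation": [0,0,0]}
    - {"dp": [0,-20,-35],"rotation": [0,0,0]}
    - {"dp": [-20,-35,-10],"rotation": [0,0,0]}
    - {"dp": [-40,-30,0],"rotation": [0,0,0]}
  jaw: 80

```text
t: 10.38
eef_pos: [0.6217, 0.2312, 0.1795]
ee_rot: [-1.574, 0.009, 1.434]
force: [1.5, -1.1, 1.1]
width: 0.0285
```

>>> move_arm:
  deltas:
    - {"dp": [-40,-5,0],"rotation": [0,0,0]}
    - {"dp": [-40,0,0],"rotation": [0,0,0]}
    - {"dp": [-40,0,0],"rotation": [0,0,0]}
    - {"dp": [-40,0,0],"rotation": [0,0,0]}
    - {"dp": [-40,0,0],"rotation": [0,0,0]}

```text
t: 10.8
eef_pos: [0.5976, 0.028, 0.1914]
ee_rot: [-1.579, 0.005, 1.438]
force: [0.6, -0.4, 0.4]
width: 0.0585
```

>>> move_arm:
  deltas:
    - {"dp": [-40,0,0],"rotation": [0,-2.5,0]}
    - {"dp": [-40,0,0],"rotation": [0,0,0]}

```text
t: 10.97
eef_pos: [0.5873, -0.0547, 0.1918]
ee_rot: [-1.577, 0.005, 1.485]
force: [0.1, 0.7, -0.3]
width: 0.06
```

Run:
```python
from h import *
from station import arm
to(.554,-.10,.1,84)
for n,(x0,y0,x1,y1) in {"scene":(290,170,440,370),"side":(200,110,320,270)}.items():
    f=arm.grab_frame(n);pickle.dump(f,open(f"pics/{n}6.pkl","wb"));im=f["pixels"][y0:y1,x0:x1,::-1];cv2.imwrite(f"pics/{n}6.png",cv2.resize(im,None,fx=3,fy=3))
```

```text
t 10.97 pos [587.3 -54.7 191.8] rpy [-90.4   0.3  85.1] w 60.0 F [ 0.1  0.7 -0.3] q [ 0.24  0.24 -0.24  0.01 -1.09 -0.33]
dp [-47.5  91.9  29.8] rot [ 0.37  1.06 -0.29]
```

View pics/scene6.png

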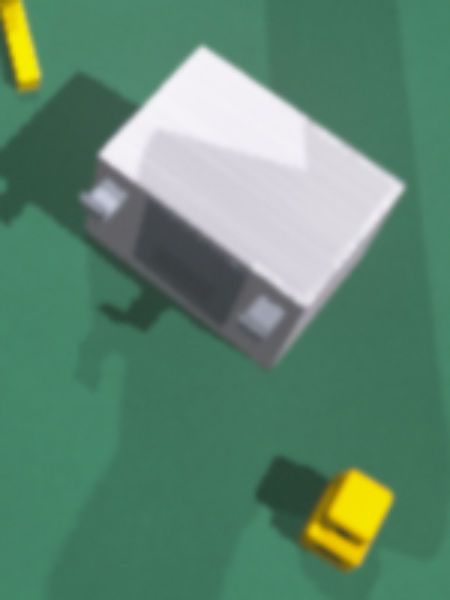

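View pics/side6.png

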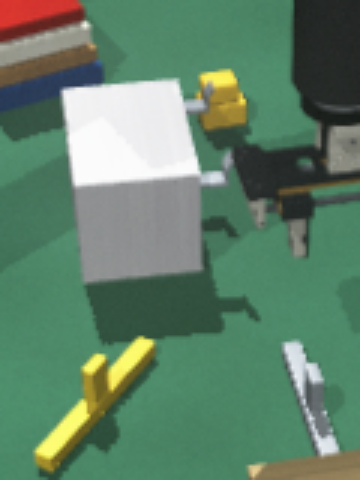

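The door is flush shut in both views (panel at crop (190,260) of the scene). Moving over the grip.

>>> move_arm:
  deltas:
    - {"dp": [-24,20,15],"rotation": [0.3,1,-0.3]}
    - {"dp": [-24,20,15],"rotation": [0,0,0]}
    - {"dp": [0,30,0],"rotation": [0,0,0]}
    - {"dp": [0,20,0],"rotation": [0,0,0]}
    - {"dp": [0,0,0],"rotation": [0,0,0]}

```text
t: 11.48
eef_pos: [0.5519, -0.107, 0.1001]
ee_rot: [-1.573, -0.002, 1.453]
force: [-0.5, -0.4, -0.3]
width: 0.0601
```

Run:
```python
from h import *
from station import arm
to(.5545,-.10,.033,84)
s=arm.get_state();f=arm.grab_frame("wrist")
T=np.eye(4);T[:3,:3]=Ro.from_euler('xyz',s["ee_rot"]).as_matrix();T[:3,3]=s["eef_pos"];T=T@f["mount"]
cv2.imwrite("pics/w7.png",f["pixels"][:,:,::-1])
W=cloud(f,T);z=W[...,2];S=cv2.cvtColor(f["pixels"],cv2.COLOR_RGB2HSV)[...,1]
for h0 in(.02,.065):
  m=(abs(z-h0)<.004)&(S<80)&(W[...,0]<.6)&(W[...,0]>.52);k,l,st,c=cv2.connectedComponentsWithStats(m.astype(np.uint8))
  for i in range(1,k):
    if st[i,4]>80:print(h0,st[i,4],c[i].round(),rect(W[l==i]))
```

```text
t 11.48 pos [ 551.9 -107.   100.1] rpy [-90.2  -0.1  83.2] w 60.1 F [-0.5 -0.4 -0.3] q [ 0.16  0.29 -0.41 -0.   -0.87 -0.27]
dp [ 7.1 67.2 -1.6] rot [ 0.15 -0.77  0.11]
0.02 3141 [276. 152.] (((551.4939575195312, -133.77626037597656), (130.54591369628906, 19.86750602722168), 84.32550048828125), array([[ 535.1549 , -197.74713],
       [ 554.92505, -199.71158],
       [ 567.833  ,  -69.80539],
       [ 548.06287,  -67.84094]], dtype=float32))
0.02 619 [279. 299.] (((561.7448120117188, -28.574220657348633), (26.769643783569336, 19.410470962524414), 82.8821792602539), array([[550.4559  , -40.653313],
       [569.71674 , -43.058468],
       [573.03375 , -16.495129],
       [553.7729  , -14.089973]], dtype=float32))
0.065 778 [276. 237.] (((554.8218994140625, -101.18336486816406), (26.655256271362305, 13.794925689697266), 85.28417205810547), array([[ 546.8521  , -113.8988  ],
       [ 560.6003  , -115.03294 ],
       [ 562.7917  ,  -88.467926],
       [ 549.0435  ,  -87.333786]], dtype=float32))
```

View pics/w7.png

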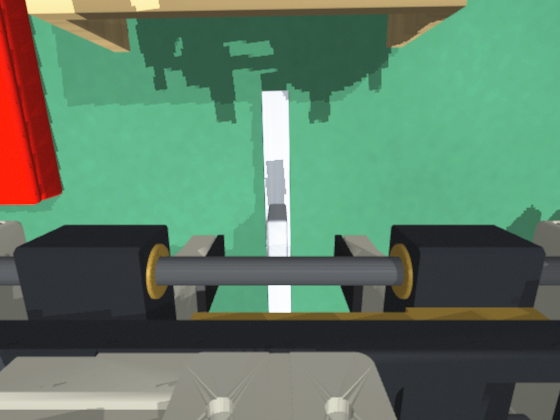

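The grip top is centred between the fingers at pixel (276,237), so it sits at about (0.555,-0.100). Descending.

>>> move_arm:
  deltas:
    - {"dp": [7,20,0],"rotation": [0,-0.9,0]}
    - {"dp": [0,20,2],"rotation": [0,0,0]}
    - {"dp": [0,15,2],"rotation": [0,0,0]}
    - {"dp": [0,5,0],"rotation": [0,0,0]}
    - {"dp": [0,0,0],"rotation": [0,0,0]}

```text
t: 11.95
eef_pos: [0.5568, -0.097, 0.0465]
ee_rot: [-1.583, -0.002, 1.474]
force: [-1.1, -0.3, 0.1]
width: 0.0602
```

```bash
python3 -c "
from h import *
to(.555,-.100,.033,84.2)"
```

```text
t 11.95 pos [556.8 -97.   46.5] rpy [-90.7  -0.1  84.4] w 60.2 F [-1.1 -0.3  0.1] q [ 0.17  0.36 -0.46  0.   -0.74 -0.27]
dp [-3.2 13.4  1.7] rot [0.69 0.23 0.13]
```

>>> move_arm:
  deltas:
    - {"dp": [-3,8,3],"rotation": [0.7,0.2,0]}
    - {"dp": [0,5,1],"rotation": [0,0,0]}
    - {"dp": [0,0,0],"rotation": [0,0,0]}

```text
t: 12.2
eef_pos: [0.5554, -0.0989, 0.0358]
ee_rot: [-1.574, -0.003, 1.472]
force: [-0.4, -0.4, -0.2]
width: 0.0599
```

```bash
python3 -c "
from h import *
to(.555,-.100,.033,84.2)"
```

```text
t 12.2 pos [555.4 -98.9  35.8] rpy [-90.2  -0.2  84.3] w 59.9 F [-0.4 -0.4 -0.2] q [ 0.17  0.37 -0.46 -0.   -0.73 -0.27]
dp [-1.1  2.8  0.3] rot [0.18 0.12 0.17]
```

>>> move_arm:
  deltas:
    - {"dp": [-1,2,0],"rotation": [0,0,0]}
    - {"dp": [0,0,0],"rotation": [0,0,0]}
    - {"dp": [0,0,0],"rotation": [0,0,0]}
    - {"dp": [0,0,0],"rotation": [0,0,0]}
    - {"dp": [0,0,0],"rotation": [0,0,0]}
  jaw: 255
  squeeze: 30

```text
t: 12.62
eef_pos: [0.5567, -0.1002, 0.0355]
ee_rot: [-1.577, -0.003, 1.471]
force: [-0.4, 0.2, -0.4]
width: 0.0323
```

>>> move_arm:
  deltas:
    - {"dp": [0,0,0],"rotation": [0,0,0]}
    - {"dp": [0,0,0],"rotation": [0,0,0]}
    - {"dp": [0,0,0],"rotation": [0,0,0]}
    - {"dp": [0,0,0],"rotation": [0,0,0]}
    - {"dp": [0,0,0],"rotation": [0,0,0]}

```text
t: 13.03
eef_pos: [0.5567, -0.1002, 0.0359]
ee_rot: [-1.577, -0.004, 1.471]
force: [-0.9, 0.1, -0.0]
width: 0.0137
```

```bash
python3 -c "
from h import *
to(.5426,.2662,.21,81.5)"
```

```text
t 13.03 pos [ 556.7 -100.2   35.9] rpy [-90.4  -0.2  84.3] w 13.7 F [-0.9  0.1 -0. ] q [ 0.17  0.37 -0.46 -0.   -0.73 -0.26]
dp [ 363.8 -173.1   49.3] rot [0.36 2.8  0.21]
```

>>> move_arm:
  deltas:
    - {"dp": [0,-15,0],"rotation": [0.3,0,0]}
    - {"dp": [0,-30,0],"rotation": [0,0,0]}
    - {"dp": [0,-40,0],"rotation": [0,0,0]}
    - {"dp": [0,-40,0],"rotation": [0,0,0]}
    - {"dp": [0,-40,0],"rotation": [0,0,0]}

```text
t: 13.45
eef_pos: [0.5484, -0.101, 0.1944]
ee_rot: [-1.546, -0.0, 1.469]
force: [2.0, 1.0, -2.2]
width: 0.0139
```

>>> move_arm:
  deltas:
    - {"dp": [0,-20,0],"rotation": [0,0,0]}
    - {"dp": [20,-10,0],"rotation": [0,1,0]}
    - {"dp": [30,0,0],"rotation": [0,1,0]}
    - {"dp": [30,0,0],"rotation": [0,0,0]}
    - {"dp": [30,0,0],"rotation": [0,0,0]}

```text
t: 13.87
eef_pos: [0.5657, 0.0067, 0.2374]
ee_rot: [-1.561, -0.003, 1.425]
force: [0.4, 0.3, -3.0]
width: 0.0141
```

```bash
python3 -c "
from h import *
to(.5426,.2662,.21,81.5)"
```

```text
t 13.87 pos [565.7   6.7 237.4] rpy [-89.5  -0.2  81.7] w 14.1 F [ 0.4  0.3 -3. ] q [ 0.35  0.18 -0.21 -0.01 -1.19 -0.5 ]
dp [253.3  28.7  60.3] rot [-0.53  0.15  0.17]
```

>>> move_arm:
  deltas:
    - {"dp": [35,0,5],"rotation": [-0.5,0,0]}
    - {"dp": [35,0,5],"rotation": [0,0,0]}
    - {"dp": [35,0,5],"rotation": [0,0,0]}
    - {"dp": [35,0,8],"rotation": [0,0,0]}
    - {"dp": [35,0,8],"rotation": [0,0,0]}

```text
t: 14.28
eef_pos: [0.5586, 0.191, 0.2366]
ee_rot: [-1.568, -0.003, 1.421]
force: [1.7, -0.4, -3.4]
width: 0.0139
```

>>> move_arm:
  deltas:
    - {"dp": [30,5,8],"rotation": [0,0,0]}
    - {"dp": [25,5,8],"rotation": [0,0,0]}
    - {"dp": [15,5,8],"rotation": [0,0,0]}
    - {"dp": [0,0,0],"rotation": [0,0,0]}

```text
t: 14.62
eef_pos: [0.5419, 0.2739, 0.2187]
ee_rot: [-1.565, -0.002, 1.426]
force: [-1.2, 1.1, -2.1]
width: 0.0138
```

Run:
```python
from h import *
from station import arm
to(.5426,.2662,.20,81.5)
for n,(x0,y0,x1,y1) in {"scene":(260,150,460,350),"side":(190,80,330,220)}.items():
    f=arm.grab_frame(n);pickle.dump(f,open(f"pics/{n}8.pkl","wb"));im=f["pixels"][y0:y1,x0:x1,::-1];k=600/im.shape[0];cv2.imwrite(f"pics/{n}8.png",cv2.resize(im,None,fx=k,fy=k))
```

```text
t 14.62 pos [541.9 273.9 218.7] rpy [-89.7  -0.1  81.7] w 13.8 F [-1.2  1.1 -2.1] q [ 0.79  0.26 -0.15 -0.01 -1.17 -0.93]
dp [-7.6 18.7 -1.9] rot [-0.33  0.21  0.12]
```

View pics/scene8.png

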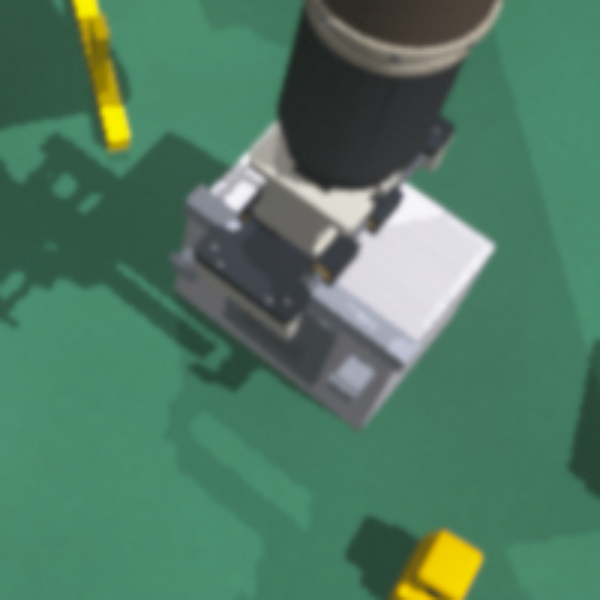

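View pics/side8.png

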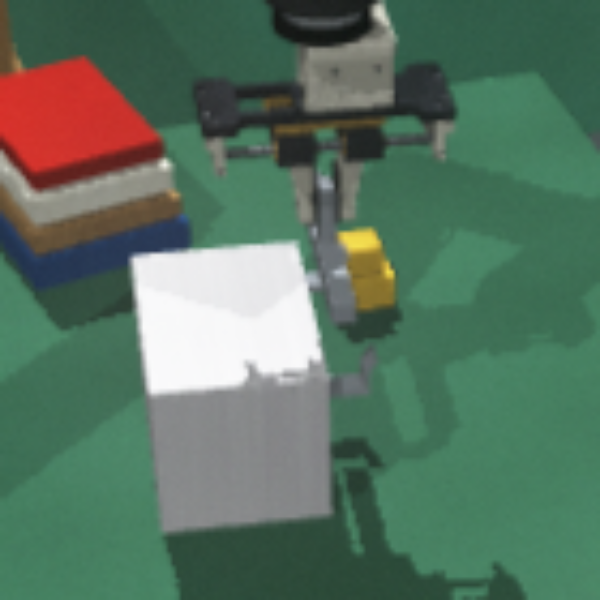

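The bar hangs level above the keepers, grip up, parallel to the locker front. I'll measure it against the slots.

```bash
cat > chk.py <<'E'
from h import *
import sys
def bar(tag,zl,zh):
  C=np.array([458.5,278.8]);a=np.radians(171.5);X=np.array([np.cos(a),np.sin(a)]);Y=np.array([-X[1],X[0]])
  for n in("scene","side"):
    f=pickle.load(open(f"pics/{n}{tag}.pkl","rb"));W=cloud(f);z=W[...,2];S=cv2.cvtColor(f["pixels"],cv2.COLOR_RGB2HSV)[...,1]
    L=np.stack([(W[...,:2]*1000-C)@X,(W[...,:2]*1000-C)@Y],-1)
    m=(L[...,0]<-60)&(L[...,0]>-115)&(abs(L[...,1])<125)&(S<90)&(z>zl)&(z<zh)
    k,l,st,c=cv2.connectedComponentsWithStats(m.astype(np.uint8))
    for i in range(1,k):
        if st[i,4]>20:
            q=l==i;r=cv2.minAreaRect(L[q].astype(np.float32));print(n,st[i,4],c[i].round(),'own c',np.round(r[0],1),np.round(r[1],1),round(r[2],1),'y range',L[q][:,1].min().round(1),L[q][:,1].max().round(1),'z',np.median(z[q]).round(4),np.percentile(z[q],95).round(4))
E
python3 -c "
from chk import *
bar('8',.196,.210)"
```

```text
scene 150 [330. 219.] own c [-84.6  69.9] [22.4 43.5] 5.4 y range 47.6 91.8 z 0.2026 0.2054
scene 353 [382. 257.] own c [-83.8 -66.3] [83.7 21.6] 89.8 y range -108.2 -24.5 z 0.2023 0.2047
side 107 [268. 143.] own c [-83.4  32.3] [ 20.3 126.5] 0.5 y range -30.9 95.6 z 0.2032 0.2075
```

>>> move_arm:
  deltas:
    - {"dp": [-8,10,0],"rotation": [-0.3,0,0]}
    - {"dp": [0,15,0],"rotation": [0,0,0]}
    - {"dp": [0,8,0],"rotation": [0,0,0]}
    - {"dp": [0,0,0],"rotation": [0,0,0]}

```text
t: 15.05
eef_pos: [0.5426, 0.2606, 0.1868]
ee_rot: [-1.572, -0.002, 1.424]
force: [-0.1, 0.2, -2.7]
width: 0.0138
```

```bash
python3 -c "
from h import *
to(.542,.266,.152,81.5)"
```

```text
t 15.05 pos [542.6 260.6 186.8] rpy [-90.1  -0.1  81.6] w 13.8 F [-0.1  0.2 -2.7] q [ 0.77  0.27 -0.21 -0.   -1.09 -0.92]
dp [ 5.1 34.8  1.4] rot [0.09 0.06 0.13]
```

>>> move_arm:
  deltas:
    - {"dp": [4,8,2],"rotation": [0,0,0]}
    - {"dp": [0,8,1],"rotation": [0,0,0]}
    - {"dp": [0,0,0],"rotation": [0,0,0]}

```text
t: 15.3
eef_pos: [0.5411, 0.2639, 0.1707]
ee_rot: [-1.573, -0.003, 1.421]
force: [-0.8, -0.7, -3.5]
width: 0.0139
```

```bash
python3 -c "
from h import *
to(.542,.266,.152,81.5)
from station import arm
for n in ('scene','side'):
    f=arm.grab_frame(n);pickle.dump(f,open(f'pics/{n}9.pkl','wb'))
from chk import bar
z=arm.get_state()['eef_pos'][2]-.0159;bar('9',z-.006,z+.006)
"
```

```text
t 15.3 pos [541.1 263.9 170.7] rpy [-90.1  -0.2  81.4] w 13.9 F [-0.8 -0.7 -3.5] q [ 0.78  0.28 -0.24  0.   -1.05 -0.93]
dp [ 2.2 18.7 -0.6] rot [ 0.14 -0.08  0.17]
scene 132 [325. 227.] own c [-84.6  80.6] [44.  21.1] 87.2 y range 58.5 102.1 z 0.1541 0.1575
scene 313 [373. 263.] own c [-84.9 -56.1] [84.2 23.4] 89.4 y range -98.2 -13.9 z 0.1544 0.1576
side 109 [268. 156.] own c [-83.6  44.6] [124.   20.5] 89.2 y range -17.6 106.6 z 0.156 0.1602
```

>>> move_arm:
  deltas:
    - {"dp": [1,6,0],"rotation": [0,0,0]}
    - {"dp": [0,6,0.5],"rotation": [0,0,0]}
    - {"dp": [0,3,0.5],"rotation": [0,0,0]}
    - {"dp": [0,0,0],"rotation": [0,0,0]}

```text
t: 15.73
eef_pos: [0.5416, 0.2664, 0.1569]
ee_rot: [-1.576, -0.005, 1.422]
force: [-0.5, -0.1, -2.7]
width: 0.0137
```

```bash
python3 -c "
from h import *
to(.542,.266,.152,81.5)"
```

```text
t 15.73 pos [541.6 266.4 156.9] rpy [-90.3  -0.3  81.5] w 13.7 F [-0.5 -0.1 -2.7] q [ 0.78  0.29 -0.25  0.   -1.02 -0.93]
dp [-0.3  4.9 -0.4] rot [ 0.32 -0.02  0.31]
```

>>> move_arm:
  deltas:
    - {"dp": [0,3,0],"rotation": [0.2,0,0.2]}
    - {"dp": [0,2,0],"rotation": [0,0,0]}
    - {"dp": [0,0,0],"rotation": [0,0,0]}

```text
t: 15.98
eef_pos: [0.5418, 0.2665, 0.1519]
ee_rot: [-1.573, -0.002, 1.423]
force: [-0.5, -1.0, 0.7]
width: 0.0136
```

>>> move_arm:
  deltas:
    - {"dp": [0,1,0],"rotation": [0,0,0]}
    - {"dp": [0,0,0],"rotation": [0,0,0]}

```text
t: 16.15
eef_pos: [0.5421, 0.2666, 0.1522]
ee_rot: [-1.574, -0.002, 1.423]
force: [-0.1, -0.3, -2.2]
width: 0.0136
```

>>> move_arm:
  deltas:
    - {"dp": [0,1.5,0],"rotation": [0,0,0]}
    - {"dp": [0,1,0],"rotation": [0,0,0]}

```text
t: 16.32
eef_pos: [0.5424, 0.2667, 0.1518]
ee_rot: [-1.575, -0.003, 1.424]
force: [-6.3, -0.8, 8.8]
width: 0.0136
```

```bash
python3 -c "
from h import *
to(.542,.266,.152,81.5)
from station import arm
for n in ('scene','side'):
    f=arm.grab_frame(n);pickle.dump(f,open(f'pics/{n}10.pkl','wb'))
    x0,y0=(290,170) if n=='scene' else (210,90)
    cv2.imwrite(f'pics/{n}10.png',cv2.resize(f['pixels'][y0:y0+150,x0:x0+150,::-1],None,fx=4,fy=4))
from chk import bar
bar('10',.128,.145)
"
```

```text
t 16.32 pos [542.4 266.7 151.8] rpy [-90.3  -0.2  81.6] w 13.6 F [-6.3 -0.8  8.8] q [ 0.78  0.3  -0.26  0.   -1.01 -0.93]
dp [-0.8 -0.2  0.3] rot [0.26 0.07 0.16]
scene 256 [326. 230.] own c [-86.2  76.6] [52.6 44.1] 0.4 y range 54.5 98.8 z 0.1363 0.1416
scene 559 [375. 266.] own c [-85.9 -59.7] [51.7 83.3] 0.0 y range -101.3 -18.1 z 0.1362 0.1417
side 209 [267. 159.] own c [-85.5  12.4] [ 51.  186.6] 0.3 y range -80.8 105.7 z 0.1374 0.1428
```

View pics/side10.png

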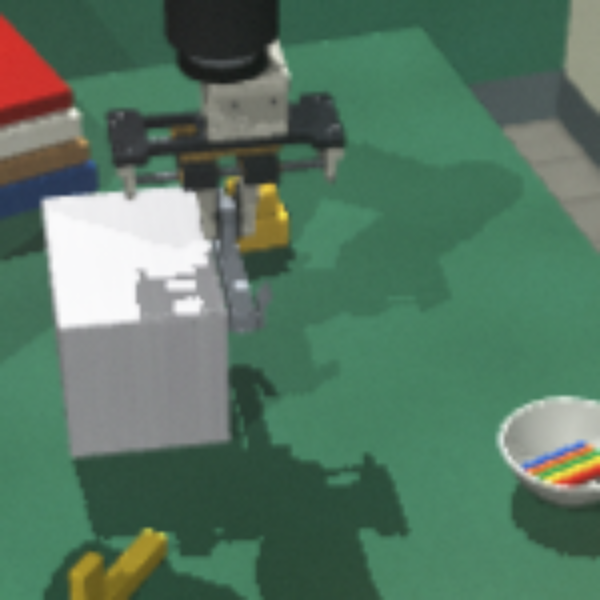

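The bar is resting in both keepers (top at 0.136, contact felt, y offset about -1 mm). Releasing.

>>> move_arm:
  deltas:
    - {"dp": [0,0,0],"rotation": [0,0,0]}
    - {"dp": [0,0,0],"rotation": [0,0,0]}
    - {"dp": [0,0,0],"rotation": [0,0,0]}
    - {"dp": [0,0,0],"rotation": [0,0,0]}
    - {"dp": [0,0,0],"rotation": [0,0,0]}
  jaw: 110

```text
t: 16.83
eef_pos: [0.5435, 0.2674, 0.1527]
ee_rot: [-1.578, -0.005, 1.424]
force: [-0.2, 0.4, 1.3]
width: 0.0414
```

>>> move_arm:
  deltas:
    - {"dp": [0,0,0],"rotation": [0,0,0]}
    - {"dp": [0,-10,0],"rotation": [0,0,0]}
    - {"dp": [0,-30,0],"rotation": [0,0,0]}
    - {"dp": [0,-40,0],"rotation": [0,0,0]}
    - {"dp": [0,-40,0],"rotation": [0,0,0]}

```text
t: 17.25
eef_pos: [0.5386, 0.2639, 0.2675]
ee_rot: [-1.564, 0.009, 1.423]
force: [1.6, 0.3, -0.3]
width: 0.0497
```

>>> move_arm:
  deltas:
    - {"dp": [35,-10,0],"rotation": [0,0,0]}
    - {"dp": [40,0,0],"rotation": [0,0,0]}
    - {"dp": [40,0,0],"rotation": [0,0,0]}
    - {"dp": [40,0,0],"rotation": [0,0,0]}
    - {"dp": [0,0,0],"rotation": [0,0,0]}

```text
t: 17.67
eef_pos: [0.5663, 0.4225, 0.2975]
ee_rot: [-1.58, -0.008, 1.419]
force: [-0.4, -0.4, -2.1]
width: 0.0497
```

```bash
python3 -c "
from h import *
to(.542,.266,.152,81.5)
from station import arm
for n in ('scene','side'):
    f=arm.grab_frame(n);pickle.dump(f,open(f'pics/{n}11.pkl','wb'))
    x0,y0=(290,170) if n=='scene' else (210,90)
    cv2.imwrite(f'pics/{n}11.png',cv2.resize(f['pixels'][y0:y0+150,x0:x0+150,::-1],None,fx=4,fy=4))
from chk import bar
bar('11',.132,.145);print();bar('11',.16,.19)
"
```

```text
t 17.67 pos [566.3 422.5 297.5] rpy [-90.5  -0.5  81.3] w 49.7 F [-0.4 -0.4 -2.1] q [ 0.92  0.37  0.19  0.   -1.38 -1.07]
dp [-159.6  144.1    1.7] rot [ 0.55 -0.21  0.48]
scene 1003 [355. 251.] own c [-78.4  -1.1] [ 36.9 200.1] 0.3 y range -101.2 98.9 z 0.1365 0.1418
scene 22 [320. 237.] own c [-108.1   75.5] [ 9.3 22.2] 2.9 y range 64.7 86.5 z 0.1404 0.1441
scene 27 [374. 278.] own c [-107.2  -78.5] [20.1 10. ] 89.9 y range -88.6 -68.5 z 0.1409 0.1444
side 233 [265. 154.] own c [-77.5  -1. ] [ 34.5 209.7] 0.1 y range -105.8 103.9 z 0.1374 0.1426

scene 125 [354. 245.] own c [-86.   -1.6] [16.4 29.9] 1.6 y range -16.5 13.2 z 0.179 0.1832
side 44 [267. 143.] own c [-85.    2.4] [38.6 14.9] 88.5 y range -17.1 21.6 z 0.1772 0.1834
```

View pics/side11.png

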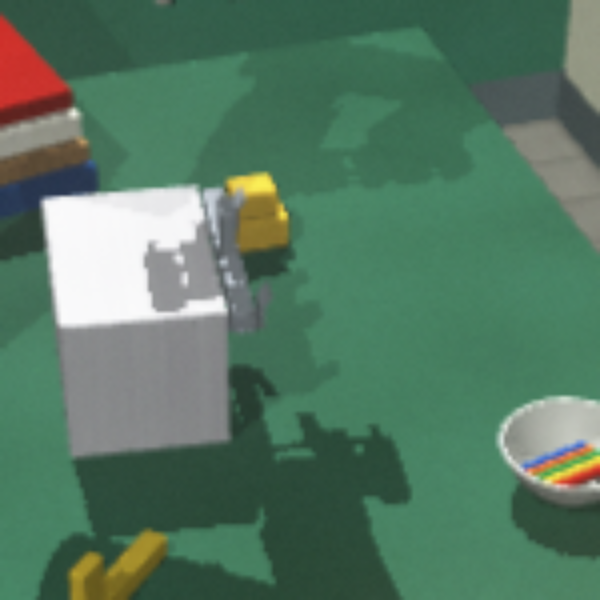

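View pics/scene11.png

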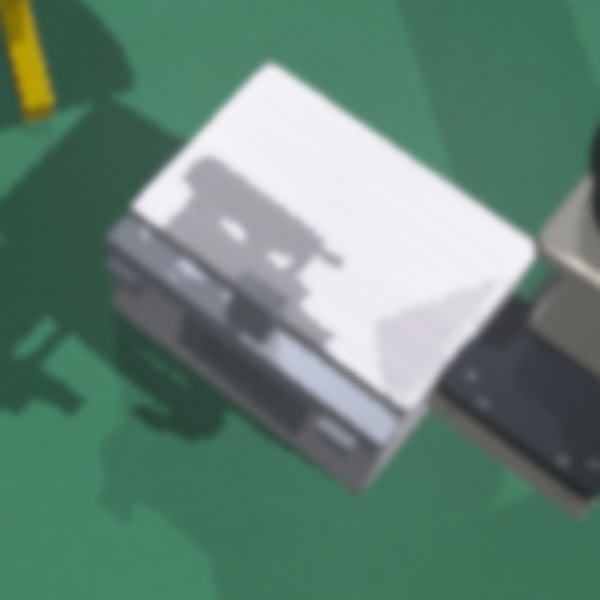

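The bar is seated: top at 0.1365, y offset -1 mm, x about -86 mm, aligned, grip up to 0.18. The door is shut and the arm is clear. Handing in.

```bash
python3 -c "
from station import arm
print(arm.job_done())"
```

```text
the job is handed in; nothing more can be done
None
```

The job is done and handed in at about 18 s; no verdict is reported. I drew the bar out by its bare end, set it down grip up about 30 mm clear of the riser and let go. I then pushed the door to a firm stop, lifted the bar by its grip, lowered it into both keepers, let go and moved clear.

- **First grasp missed:** I pulled before the slow fingers had closed, so they came off empty. The bar had not moved, and the second try, waiting for full closure, held.
- **Seating (last images, calibration good to about 2 mm):** the bar's top is about 136.5 mm up, which puts its underside at about 116 mm. Its middle is at about x = -86, y = -1 mm in the locker's frame. It is aligned with the front to within about half a degree, and its grip is upright.
- **Door:** it looked flush in both views after the push. I did not measure its angle separately.
- **Disagreement between views:** for the grip's y position, the scene camera gave -1.6 mm and the coarser side camera +2.4 mm. Both are well inside the 20 mm limit.
- **Bystanders:** I never touched the bowl, pencil box or sharpener, and the bowl and sharpener still stood in place in late views. I did not re-measure any of the three.

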